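# Make up two press tools from their loose parts

### The arm

A 6-joint arm with a two-finger parallel gripper is mounted at the origin on the work surface. World frame = base frame: x ahead of the robot, y to its left, z up, the work surface at z = 0. Lengths are in mm, angles in degrees, forces in N, time in s.
With the tool pointing down it reaches from about 300 to 850 mm from the base axis. Payload 4.2 kg.
Tool frame: the origin (TCP) lies between the finger pads; the fingertips stand ahead of it and the grasp point (between the pads) lies 8 mm behind it (env.tip_reach is the x of the fingertips in the tool frame, in mm); x points along the fingers, y is the direction in which the jaws open and shut, and the axes are right-handed (so a half turn about x gives the same grasp; the last joint's range is limited). The gripper opens to 91 mm and grips with 3 to 60 N. Pads are 32 mm wide; open, the fingers measure 118 mm over their backs; the gripper's body (76 mm by 178 mm) begins 60 mm behind the grasp point.
Start: joints at [62.281, 18.312, 89.639, -0, 72.044, -1.146], TCP at [257.231, 514.271, 224.976] pointing down, gripper open.
Joint ranges: [-177.97, 177.97], [-48.28, 115.42], [12.27, 149.76], [-77.06, 257.06], [2.81, 150.46], [-146.56, 146.56]. Speed limits (degrees/s): [147.25, 147.25, 180, 180, 180, 180].

### API

Orientations are given as [roll, pitch, yaw] about the fixed x, y, z axes, in that order (R = Rz(yaw) Ry(pitch) Rx(roll)).
In Python, from workcell import env, cams gives the robot as it stands.
- The arm moves only by the tool arm_command, never from a script. Its argument "deltas" is a list of rows, each a list of 3 entries, a list of its own where there are three numbers: the opening, from 0 (shut) to 1 (fully open), then the shift along the world's x, y, z in mm, then the turn about the world's z in rad. A call has 1 to 20 rows; each row is the pose to reach, as a shift and turn from the pose commanded when the call began; what a row does not reach only later rows make up. A row lasts 1/10 s, in which the tool goes at most 50 mm and 8.59 degrees, less where a joint would pass 70% of its speed; a pose out of reach is approached as far as the arm can. A call with a gripper value outside its range is refused whole. The fingers move at their own pace and stop on an object; "grip_force" is the grip in N (left out, the last holds). Time passes only in rows, so rows that repeat a pose let the fingers close. It gives the time, the measured TCP pose, the force and the opening at its end, in the units of the state.
- env.state(): the state, without advancing time (a new reading comes with each control period).
- cams.grab_frame(name): name is "scene" or "top" or "wrist"; returns a dict with "img" (420x560x3 uint8, red, green, blue), "K" (3x3 intrinsics, pixels), "rvec" (rotation vector, rad) and "tvec" (3), from world to camera coordinates, as OpenCV has them. Camera axes: x right, y down, z forward; pixel columns grow to the right and rows downward; lengths in mm; the calibration is good to about 2 mm. A picture is of the moment at which its call begins. There is no depth.
- env.job_done(): hands the job in, once; it reports no verdict.
Trained networks look in a picture, given as the dict that the camera call returned (one of the last four; its "shot" number tells which), for a name from the list of things; names that differ only in an ending like _2 or _b are one class to them, and where a whole thing is asked for, a point or a joint stands for the part that bears it (a point fixed in the world has none). Each returns a list of dicts, best first, with "conf" (0 to 1); they miss things now and then, are a little off and sometimes report something else, mostly with a low value. They report only what shows in the picture. A call takes as long as a camera call. They do not tell look-alikes from the thing itself.
- cams.silhouettes(picture, name): "region" (420x560 bool, what is visible of it) and "centre" ([column, row] in pixels, amid what is visible of it).
The state is a dict: "time_s": time; "qpos": joint angles; "qvel": joint speeds; "effort": joint torques, N m; "ee_pos": TCP position; "ee_rot": TCP orientation; "force": force on the tool from outside, world axes, zero at the start; "torque": the same for the moment, N m; "gripper_width": finger opening in mm.
Only numpy, scipy, OpenCV 4.12 (cv2) and the standard library are available. Lean on these libraries where they do the work, as an engineer would, in place of code of your own. Each camera call takes 0.05 s, during which the arm holds its last target.

### The job

Make up the two press tools on the bench. Onto the stand with the upright spindle thread the square plate with the hole first, then the small ring, then the wide ring on top; seat the solid square block flat inside the shallow square box and stand the flanged punch upright, stem up, on the middle of the block. Set everything down gently without dropping it, and leave the tape roll, bottle, spanner and bowl where they are.

Things in the scene. Friction and masses are not known exactly. Their poses are not given: they have to be found in the camera images.
- stand_top (a point): Spindle stand, fixed to the bench: a dark round steel foot, 100 mm across and 14 mm high, with an upright bright steel spindle in its middle, 22 mm thick, rising 58 mm above the foot (its top 10 mm tapers to 10 mm thick). The point lies on the spindle's axis at the foot's upper face (14 mm above the bench); z is up along the spindle.
- box_floor (a point): Die box, fixed to the bench: a shallow steel square box open at the top, bright walls and dark floor, 80 x 80 mm outside, 64 x 64 mm inside, floor 8 mm thick, walls 8 mm thick and rising 12 mm above the floor (rim 20 mm above the bench). The point lies at the middle of the inner floor's upper face; z is up, x and y run parallel to the walls.
- die_plate_mid (a point): Square plate, loose, bright steel, 60 x 60 x 22 mm, lying flat, with a 36 mm round hole straight through its middle; up to 0.6 kg. The point is the centre of the hole, half-way up (11 mm above its underside); x and y run parallel to its sides, z up.
- small_ring_mid (a point): Small ring, loose, bright steel, 50 mm outside, 36 mm bore, 22 mm high, lying flat; up to 0.25 kg. The point is on its axis half-way up (11 mm above its underside); z is its axis.
- wide_ring_mid (a point): Wide ring, loose, bright steel, 66 mm outside, 36 mm bore, 22 mm high, lying flat; up to 0.55 kg. The point is on its axis half-way up (11 mm above its underside); z is its axis.
- block_mid (a point): Solid square block, loose, aluminium, 50 x 50 mm and 44 mm high, no hole; up to 0.4 kg. The point is its centre (22 mm above its underside); x and y run parallel to its sides, z up. It fits the die box with 7 mm to spare on each side; it stands 32 mm proud of the rim once seated, so hold it by its upper part.
- punch_mid (a point): Flanged punch, loose, bright steel, 54 mm high, standing on its flange: a round flange 44 mm across and 12 mm high below, a round stem 24 mm thick above it; up to 0.4 kg. The point is on its axis half-way up (27 mm above its underside, in the stem); z runs up the stem.
There are look-alikes about, which are no part of the job. What is shaped like the part that bears wide_ring_mid but orange is not meant.

How it is judged (in metres and radians):
At the end, for the whole second after the job is handed in: Up the spindle: square plate, small ring, wide ring, each flat (5 deg) on the one below (height within 4 mm), within 12 mm of the axis. Block upright on the box floor within 12 mm of its middle; punch upright, stem up, on the block within 12 mm of its centre. All released, at rest (horizontal distance between each of die_plate_mid, small_ring_mid, wide_ring_mid and stand_top below 0.012 m and z of die_plate_mid in the frame of stand_top between 0.007 and 0.015 m and angle between each of die_plate_mid, small_ring_mid, wide_ring_mid, block_mid, punch_mid's own z axis and vertical below 0.09 rad and linear speed of each of die_plate, small_ring, wide_ring, block, punch below 0.01 m/s and angular speed of each of die_plate, small_ring, wide_ring, block, punch below 0.1 rad/s and z of small_ring_mid in the frame of stand_top between 0.029 and 0.037 m and z of wide_ring_mid in the frame of stand_top between 0.051 and 0.059 m and horizontal distance between block_mid and box_floor below 0.012 m and z of block_mid in the frame of box_floor between 0.018 and 0.026 m and horizontal distance between punch_mid and block_mid below 0.012 m and z of punch_mid in the frame of box_floor between 0.067 and 0.075 m); the robot touches nothing.
It fails at once if the tape roll is pushed more than 40 mm or tipped over (distance of tape_roll from where it was at the start of the episode above 0.04 m or angle between tape_roll's own z axis and vertical above 0.6 rad).
It fails at once if the bottle is pushed more than 40 mm or tipped over (distance of oil_bottle from where it was at the start of the episode above 0.04 m or angle between oil_bottle's own z axis and vertical above 0.6 rad).
It fails at once if the spanner is pushed more than 40 mm or tipped over (distance of spanner from where it was at the start of the episode above 0.04 m or angle between spanner's own z axis and vertical above 0.6 rad).
It fails at once if the bowl is pushed more than 40 mm or tipped over (distance of bowl from where it was at the start of the episode above 0.04 m or angle between bowl's own z axis and vertical above 0.6 rad).
It fails at once if a part is dropped (falls out of the fingers from more than about 13 mm, reaching 0.5 m/s) ((contact force between die_plate and the fingers below 0.05 N and linear speed of die_plate above 0.5 m/s) or (contact force between small_ring and the fingers below 0.05 N and linear speed of small_ring above 0.5 m/s) or (contact force between wide_ring and the fingers below 0.05 N and linear speed of wide_ring above 0.5 m/s) or (contact force between block and the fingers below 0.05 N and linear speed of block above 0.5 m/s) or (contact force between punch and the fingers below 0.05 N and linear speed of punch above 0.5 m/s)).
It also fails if it takes over 131 s, if anything falls off the work surface, if the arm or the gripper's body presses on something with over 40 N, if the wrist force passes 120 N, or if a joint passes its speed limit or range.

## Working session

There is one attempt and no reset: what is moved stays moved. The work goes in short steps, Python scripts to look and compute and a tool call to move; the robot and the scene stay as the last step left them, time stands still between calls to the robot, and variables do not carry over. Pictures are saved under pics/ and viewed, and the job is handed in when it is done.

Besides the shell and the picture viewer there is one more tool, called after "Request:" as name([rows], argument=value, ...), one row to a line, values as JSON. arm_command: Moves the arm, as the interface text tells. Its arguments: {"type":"object","properties":{"deltas":{"type":"array","items":{"type":"array"}},"grip_force":{"type":"number"}},"required":["deltas"]}

```bash
ls; mkdir -p pics
python3 - <<'E'
from workcell import env,cams
import cv2
print(env.state(), env.tip_reach)
for n in ["scene","top","wrist"]:
    f=cams.grab_frame(n); cv2.imwrite(f"pics/a_{n}.png",f["img"][:,:,::-1]); print(n,f["K"].round(1).tolist(),f["rvec"],f["tvec"],f["shot"])
E
```

```text
pics
{'time_s': 0.0, 'qpos': array([ 6.22800558e+01,  1.83508739e+01,  8.97061996e+01, -2.25688719e-04,
        7.20432717e+01, -1.14425624e+00]), 'qvel': array([ 0.04033017, -0.06841469,  0.04747802, -0.04463626, -0.00051323,
        0.05661005]), 'effort': array([-8.12514027e-04, -4.12462091e+01, -2.31971437e+01,  7.26966583e-02,
        4.59213252e-02, -1.67564408e-04]), 'ee_pos': array([257.00406595, 513.82744242, 224.12935042]), 'ee_rot': array([ -91.02173804,   89.89965448, -117.59735627]), 'force': array([-0.21252884, -0.53964111, -0.10655665]), 'torque': array([-0.00640025, -0.03455973,  0.00999769]), 'gripper_width': 91.24525173080654} 11.0
scene [[429.1, 0.0, 282.5], [0.0, 429.1, 206.6], [0.0, 0.0, 1.0]] [ 2.13465623  1.37626744 -0.46354799] [-261.94595122 -321.76002325 1496.61931008] 1
top [[465.5, 0.0, 282.8], [0.0, 465.5, 214.1], [0.0, 0.0, 1.0]] [ 2.09065771 -2.14349043  0.17711654] [  70.70085482  531.97010124 1078.49954548] 2
wrist [[312.0, 0.0, 275.7], [0.0, 312.0, 209.5], [0.0, 0.0, 1.0]] [-2.49522825 -1.54197534 -0.18187759] [-573.71519898  -26.56713421  388.87524499] 3
```

View pics/a_scene.png

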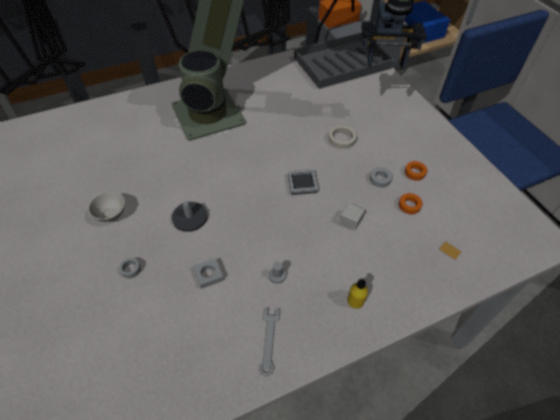

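View pics/a_top.png

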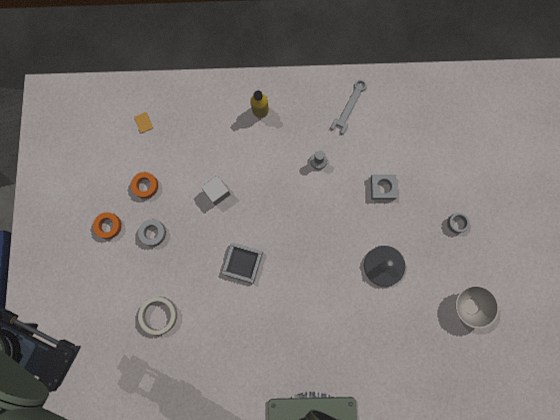

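View pics/a_wrist.png

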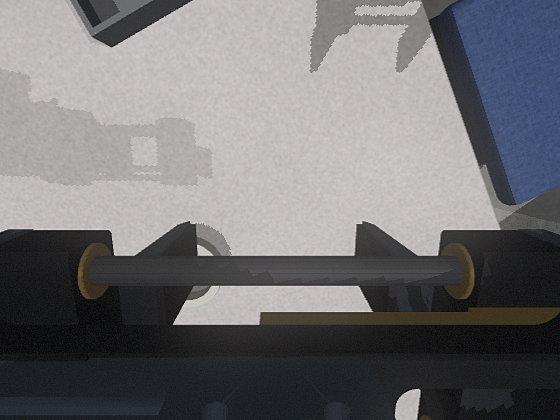

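```bash
cat > h.py <<'E'
from workcell import env,cams
import cv2, numpy as np
from scipy.optimize import minimize
t=np.linspace(0,2*np.pi,48,endpoint=False)
def circ(r,z): return np.c_[r*np.cos(t),r*np.sin(t),np.full(48,z)]
def sq(a,z): a/=2; return np.array([[a,a,z],[a,-a,z],[-a,-a,z],[-a,a,z]],float)
V=np.vstack
M={"die_plate_mid":V([sq(60,0),sq(60,22)]),"small_ring_mid":V([circ(25,0),circ(25,22)]),"wide_ring_mid":V([circ(33,0),circ(33,22)]),
"block_mid":V([sq(50,0),sq(50,44)]),"punch_mid":V([circ(22,0),circ(22,12),circ(12,12),circ(12,54)]),
"stand_top":V([circ(50,0),circ(50,14),circ(11,62),circ(5,72)]),"box_floor":V([sq(80,0),sq(80,20)])}
def proj(P,f): return cv2.projectPoints(np.asarray(P,float).reshape(-1,3),f["rvec"],f["tvec"],f["K"],None)[0][:,0]
def ray(px,f,z):
    R=cv2.Rodrigues(f["rvec"])[0]; c=-R.T@f["tvec"].ravel(); d=R.T@np.linalg.inv(f["K"])@np.array([px[0],px[1],1.])
    return (c+d*(z-c[2])/d[2])[:2]
def place(n,x,z0):
    c,s=np.cos(x[2]),np.sin(x[2]); P=M[n]; return np.c_[P[:,0]*c-P[:,1]*s+x[0],P[:,0]*s+P[:,1]*c+x[1],P[:,2]+z0]
S=8
def mask(pts,o):
    h=cv2.convexHull(((pts-o)*S+ (S-1)/2).astype(np.float32)).round().astype(np.int32); m=np.zeros((150*S//1,150*S),np.uint8); cv2.fillConvexPoly(m,h,1); return m
def fit(n,reg,f,z0=0,yaw=None):
    p=np.argwhere(reg)[:,::-1].astype(float); o=p.mean(0).round()-75
    cs,_=cv2.findContours(reg.astype(np.uint8),0,2); c=max(cs,key=cv2.contourArea)[:,0].astype(float)
    corners=V([c+d for d in ([-.5,-.5],[.5,-.5],[-.5,.5],[.5,.5])])
    T=mask(corners,o); x0=ray(p.mean(0),f,z0+10)
    def cost(x): m=mask(proj(place(n,x,z0),f),o); return 1-(m&T).sum()/(m|T).sum()
    best=None
    for y in ([0,.4,.8,1.2] if len(M[n])<=8 else [0]):
        r=minimize(cost,[*x0,y],method="Nelder-Mead",options=dict(initial_simplex=[[*x0,y],[x0[0]+8,x0[1],y],[x0[0],x0[1]+8,y],[*x0,y+.3]],xatol=.05,fatol=1e-5))
        if best is None or r.fun<best.fun: best=r
    return best.x,1-best.fun
E
python3 - <<'E'
from h import *
for cam in ["top","scene"]:
    f=cams.grab_frame(cam); im=f["img"].copy()
    for n in M:
        for d in cams.silhouettes(f,n)[:4]:
            if d["conf"]<.2: continue
            x,i=fit(n,d["region"],f); print(cam,n,round(d["conf"],2),np.round(d["centre"],0),np.round([x[0],x[1],np.degrees(x[2])],1),round(i,3),d["region"].sum())
            for q in proj(place(n,x,0),f): cv2.circle(im,tuple(int(v) for v in q.round()),0,(255,0,0),-1)
    cv2.imwrite(f"pics/b_{cam}.png",im[:,:,::-1])
    for n in ["tape_roll","oil_bottle","spanner","bowl"]:
        try:
            for d in cams.silhouettes(f,n)[:1]: print(cam,n,d["conf"],ray(d["centre"],f,20).round())
        except Exception as e: print(e)
E
```

```text
top die_plate_mid 0.61 [385. 184.] [ 603.2 -197.5   88. ] 0.979 499
top small_ring_mid 0.61 [464. 219.] [ 506.6 -375.8    8.8] 0.957 266
top small_ring_mid 0.57 [217. 189.] [608.1 230.   17.7] 0.694 459
top wide_ring_mid 0.96 [159. 236.] [500.3 387.1  25.4] 0.968 463
top wide_ring_mid 0.65 [139. 184.] [624.8 411.3  22.7] 0.925 414
top wide_ring_mid 0.61 [100. 224.] [523.1 501.5   5.9] 0.955 508
top block_mid 0.96 [213. 191.] [602.6 226.2  34.2] 0.952 447
top punch_mid 0.51 [316. 160.] [678.  -35.1   8.6] 0.889 272
top stand_top 0.57 [385. 268.] [ 405.1 -187.5   11.7] 0.98 1321
top stand_top 0.32 [383. 181.] [ 610.9 -195.3   -5. ] 0.51 490
top box_floor 0.84 [240. 265.] [421.5 161.1 -16.7] 0.95 1080
it knows: block_mid, box_floor, die_plate_mid, punch_mid, small_ring_mid, stand_top, wide_ring_mid
it knows: block_mid, box_floor, die_plate_mid, punch_mid, small_ring_mid, stand_top, wide_ring_mid
it knows: block_mid, box_floor, die_plate_mid, punch_mid, small_ring_mid, stand_top, wide_ring_mid
it knows: block_mid, box_floor, die_plate_mid, punch_mid, small_ring_mid, stand_top, wide_ring_
[... 229 characters left out ...]
id 0.54 [414. 169.] [524.7 500.3   6.9] 0.953 331
scene block_mid 0.93 [350. 216.] [604.6 223.3  34.3] 0.939 445
scene punch_mid 0.79 [278. 274.] [680.3 -38.1  12.2] 0.948 266
scene stand_top 0.76 [189. 216.] [ 406.1 -187.4    6.7] 0.968 890
scene box_floor 0.92 [300. 181.] [422.4 160.3  71. ] 0.938 677
it knows: block_mid, box_floor, die_plate_mid, punch_mid, small_ring_mid, stand_top, wide_ring_mid
it knows: block_mid, box_floor, die_plate_mid, punch_mid, small_ring_mid, stand_top, wide_ring_mid
it knows: block_mid, box_floor, die_plate_mid, punch_mid, small_ring_mid, stand_top, wide_ring_mid
it knows: block_mid, box_floor, die_plate_mid, punch_mid, small_ring_mid, stand_top, wide_ring_mid
```

Run:
```python
import cv2,numpy as np
im=cv2.imread("pics/b_top.png")
o=[cv2.resize(im[c[1]-30:c[1]+30,c[0]-40:c[0]+40],(260,195),interpolation=0) for c in [(384,187),(458,223),(151,233),(217,192),(319,160),(242,263),(384,266),(144,185),(157,316)]]
cv2.imwrite("pics/c.png",np.vstack([np.hstack(o[i:i+3]) for i in (0,3,6)]))
```

```text
(no output)
```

View pics/c.png

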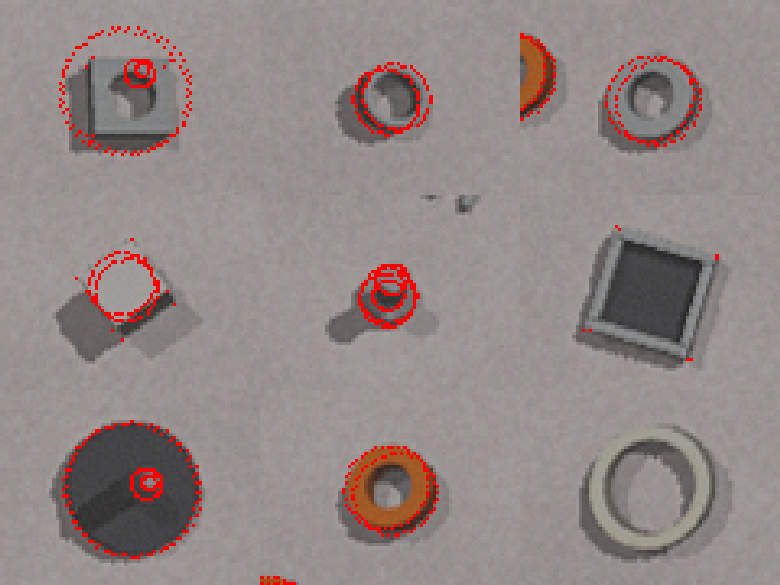

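Run:
```python
from h import *
from scipy.spatial.transform import Rotation as Ro
f=cams.grab_frame("wrist"); R=cv2.Rodrigues(f["rvec"])[0]; c=-R.T@f["tvec"].ravel(); s=env.state()
T=Ro.from_euler("xyz",s["ee_rot"],degrees=True).as_matrix()
print("cam",c,"tool frame",T.T@(c-s["ee_pos"]),"\naxes in tool\n",(T.T@R.T).round(2),"\ntool world\n",T.round(2))
for px in [(276,50),(276,110),(276,200),(276,0),(100,110),(450,110)]: print(px,ray(px,f,20).round(), (T.T@(np.r_[ray(px,f,20),20]-s["ee_pos"])).round())
print(proj([s["ee_pos"]],f))
```

```text
cam [198.36746021 543.16301776 384.05212274] tool frame [-159.05354897   -0.484949    -65.56907008] 
axes in tool
 [[ 0.   -0.24  0.97]
 [ 1.   -0.   -0.  ]
 [ 0.    0.97  0.24]] 
tool world
 [[ 0.    0.45  0.89]
 [ 0.    0.89 -0.45]
 [-1.    0.   -0.  ]]
(276, 50) [120. 583.] [ 205.   -0. -153.]
(276, 110) [175. 555.] [205.  -0. -92.]
(276, 200) [267. 509.] [205.  -0.  11.]
(276, 0) [ 78. 604.] [ 205.   -0. -200.]
(100, 110) [ 87. 380.] [ 205. -196.  -92.]
(450, 110) [262. 729.] [205. 194. -92.]
[[276.64943445 257.8217958 ]]
```

Request:
arm_command([
  [1, [50, -100, 0], 0.1],
  [1, [100, -200, 0], 0.2],
  [1, [150, -300, 0], 0.3],
  [1, [200, -400, 0], 0.4],
  [1, [250, -500, 0], 0.43],
  [1, [300, -600, 0], 0.43],
  [1, [346, -712, 0], 0.43],
  [1, [346, -712, 0], 0.43],
  [1, [346, -712, 0], 0.43],
  [1, [346, -712, 0], 0.43],
  [1, [346, -712, 0], 0.43],
  [1, [346, -712, 0], 0.43],
  [1, [346, -712, 0], 0.43],
  [1, [346, -712, -40], 0.43],
  [1, [346, -712, -80], 0.43],
  [1, [346, -712, -95], 0.43],
  [1, [346, -712, -95], 0.43],
  [1, [346, -712, -95], 0.43],
  [1, [346, -712, -95], 0.43],
  [1, [346, -712, -95], 0.43],
])

```text
time_s: 3.0
ee_pos: [603.6, -197.0, 131.4]
ee_rot: [-4.9, 89.9, -6.7]
force: [-0.3, -0.3, -0.2]
gripper_width: 91.2
```

```bash
cat >> h.py <<'E'
def look(tag,n,z0=0,near=None,cam="wrist"):
    f=cams.grab_frame(cam); im=f["img"].copy(); out=[]
    for d in cams.silhouettes(f,n)[:4]:
        if d["conf"]<.2: continue
        x,i=fit(n,d["region"],f,z0); out.append((x,i)); print(cam,n,round(d["conf"],2),np.round([x[0],x[1],np.degrees(x[2])],1),round(i,3))
        for q in proj(place(n,x,z0),f): cv2.circle(im,tuple(int(v) for v in q.round()),1,(255,0,0),-1)
    cv2.imwrite(f"pics/{tag}.png",im[:,:,::-1]); s=env.state(); print("t",s["time_s"],s["ee_pos"].round(1),s["ee_rot"].round(1),s["qpos"].round(0),s["force"].round(1)); return f,out
E
sed -i 's/150\*S\/\/1,150\*S/300*S,300*S/; s/round()-75/round()-150/' h.py
python3 -c "
from h import *
look('d_plate','die_plate_mid')"
```

```text
wrist die_plate_mid 0.95 [ 604.8 -199.2   88.1] 0.979
t 3.1 [ 603.7 -196.8  131.7] [-11.2  89.9 -13.1] [ -19.   27.   89.    0.   63. -107.] [0.6 0.7 1.5]
```

View pics/d_plate.png

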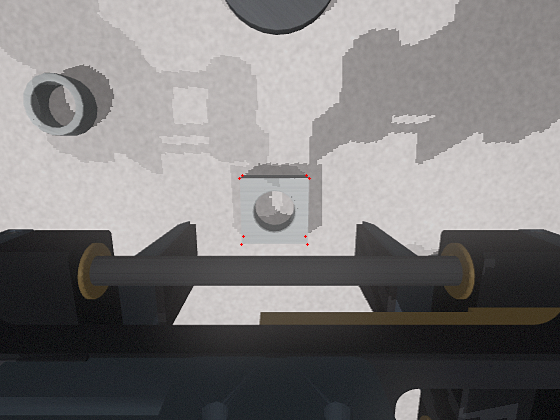

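Request:
arm_command([
  [1, [1, -2, -40], 0],
  [1, [1, -2, -80], 0],
  [1, [1, -2, -105], 0],
  [1, [1, -2, -114], 0],
  [1, [1, -2, -114], 0],
  [1, [1, -2, -114], 0],
  [0.4, [1, -2, -114], 0],
  [0.4, [1, -2, -114], 0],
  [0.4, [1, -2, -114], 0],
  [0.4, [1, -2, -114], 0],
  [0.4, [1, -2, -114], 0],
  [0.4, [1, -2, -114], 0],
], grip_force=40)

```text
time_s: 4.3
ee_pos: [604.5, -199.3, 16.5]
ee_rot: [53.0, 89.9, 51.1]
force: [-1.4, 3.3, 3.4]
gripper_width: 59.5
```

Request:
arm_command([
  [0.4, [0, 0, 20], 0],
  [0.4, [0, 0, 60], 0],
  [0.4, [0, 0, 100], 0],
  [0.4, [-40, 4, 110], 0],
  [0.4, [-80, 8, 110], 0],
  [0.4, [-110, 11, 110], 0],
  [0.4, [-110, 11, 110], 0],
  [0.4, [-110, 11, 110], 0],
  [0.4, [-110, 11, 110], 0],
])

```text
time_s: 5.2
ee_pos: [494.9, -189.1, 125.5]
ee_rot: [-57.0, 90.0, -59.0]
force: [0.3, -0.7, -5.2]
gripper_width: 59.8
```

```bash
python3 -c "
from h import *
f,o=look('e_stand','stand_top')
im=cv2.imread('pics/e_stand.png')"
```

```text
wrist stand_top 0.95 [ 407.3 -189.8    4.5] 0.991
t 5.3 [ 495.  -188.9  125.6] [-170.    90.  -171.9] [ -22.   19.  104.   -0.   57. -110.] [-0.3 -0.1 -5.2]
```

View pics/e_stand.png

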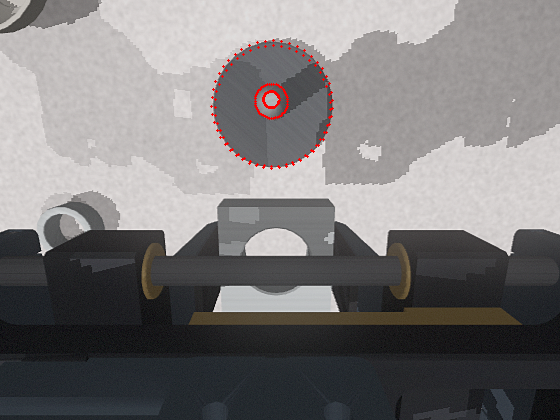

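Request:
arm_command([
  [0.4, [-40, -1, 0], 0],
  [0.4, [-80, -1, 0], 0],
  [0.4, [-87.5, -1, 0], 0],
  [0.4, [-87.5, -1, 0], 0],
  [0.4, [-87.5, -1, 0], 0],
  [0.4, [-87.5, -1, -30], 0],
  [0.4, [-87.5, -1, -50], 0],
  [0.4, [-87.5, -1, -70], 0],
  [0.4, [-87.5, -1, -85], 0],
  [0.4, [-87.5, -1, -92], 0],
  [0.4, [-87.5, -1, -95], 0],
  [0.4, [-87.5, -1, -95.5], 0],
  [0.4, [-87.5, -1, -95.5], 0],
])

```text
time_s: 6.6
ee_pos: [407.7, -190.1, 31.0]
ee_rot: [-21.8, 89.9, -23.7]
force: [0.7, 0.0, -5.3]
gripper_width: 59.9
```

Request:
arm_command([
  [0.4, [0, 0, -0.7], 0],
  [0.4, [0, 0, -1.2], 0],
  [0.4, [0, 0, -1.2], 0],
])

```text
time_s: 6.9
ee_pos: [407.5, -190.0, 30.5]
ee_rot: [-18.2, 89.9, -20.1]
force: [-1.9, 0.4, 6.3]
gripper_width: 59.7
```

Request:
arm_command([
  [1, [0, 0, 0], 0],
  [1, [0, 0, 0], 0],
  [1, [0, 0, 0], 0],
  [1, [0, 0, 0], 0],
  [1, [0, 0, 20], 0],
  [1, [0, 0, 60], 0],
  [1, [0, 0, 100], 0],
  [1, [30, -40, 101], 0],
  [1, [50, -90, 101], 0],
  [1, [80, -140, 101], 0],
  [1, [101, -187, 101], 0],
  [1, [101, -187, 101], 0],
  [1, [101, -187, 101], 0],
  [1, [101, -187, 101], 0],
])

```text
time_s: 8.3
ee_pos: [507.0, -375.9, 129.5]
ee_rot: [134.5, 89.9, 132.6]
force: [-0.8, 0.8, -0.3]
gripper_width: 90.8
```

```bash
python3 -c "
from h import *
look('f_small','small_ring_mid')
look('f_top','die_plate_mid',14,cam='top')"
```

```text
wrist small_ring_mid 0.9 [ 507.7 -377.8    9.4] 0.972
t 8.4 [ 507.  -375.3  130.1] [133.4  89.9 131.5] [ -38.   27.   90.    0.   63. -126.] [ 0.1 -0.3  0.2]
top die_plate_mid 0.67 [ 405.9 -188.5   -3.1] 0.954
t 8.5 [ 507.3 -375.4  130.6] [121.6  90.  119.7] [ -38.   27.   90.    0.   63. -126.] [ 0.  -0.4  0.1]
```

View pics/f_small.png

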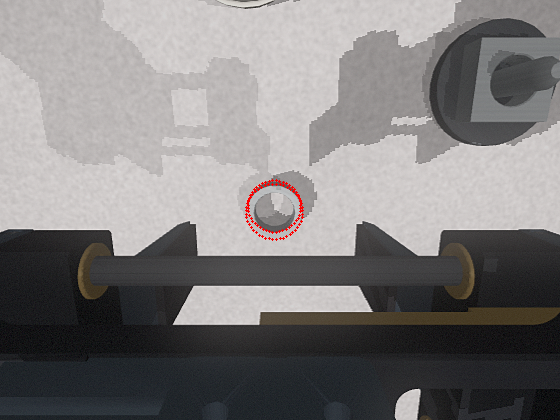

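Request:
arm_command([
  [1, [0, -1, -40], 0],
  [1, [0, -1, -80], 0],
  [1, [0, -1, -105], 0],
  [1, [0, -1, -114], 0],
  [1, [0, -1, -114], 0],
  [1, [0, -1, -114], 0],
  [0.3, [0, -1, -114], 0],
  [0.3, [0, -1, -114], 0],
  [0.3, [0, -1, -114], 0],
  [0.3, [0, -1, -114], 0],
  [0.3, [0, -1, -114], 0],
  [0.3, [0, -1, -114], 0],
  [0.3, [0, -1, -114], 0],
], grip_force=25)

```text
time_s: 9.8
ee_pos: [507.7, -377.7, 16.4]
ee_rot: [103.0, 90.0, 101.1]
force: [-0.7, 0.4, 1.3]
gripper_width: 49.5
```

Request:
arm_command([
  [0.3, [0, 0, 20], 0],
  [0.3, [0, 0, 60], 0],
  [0.3, [0, 0, 100], 0],
  [0.3, [-20, 40, 110], 0],
  [0.3, [-45, 85, 110], 0],
  [0.3, [-70, 130, 110], 0],
  [0.3, [-90, 170, 110], 0],
  [0.3, [-100.5, 188, 110], 0],
  [0.3, [-100.5, 188, 110], 0],
  [0.3, [-100.5, 188, 110], 0],
  [0.3, [-100.5, 188, 110], 0],
  [0.3, [-100.5, 188, 85], 0],
  [0.3, [-100.5, 188, 65], 0],
  [0.3, [-100.5, 188, 50], 0],
  [0.3, [-100.5, 188, 41], 0],
  [0.3, [-100.5, 188, 37], 0],
  [0.3, [-100.5, 188, 36.5], 0],
  [0.3, [-100.5, 188, 36], 0],
  [0.3, [-100.5, 188, 36], 0],
])

```text
time_s: 11.7
ee_pos: [407.7, -190.0, 52.7]
ee_rot: [-19.2, 89.9, -21.1]
force: [0.1, 0.2, -1.7]
gripper_width: 49.7
```

Request:
arm_command([
  [0.3, [0, 0, -0.6], 0],
  [0.3, [0, 0, -1.2], 0],
  [0.3, [0, 0, -1.2], 0],
])

```text
time_s: 12.0
ee_pos: [407.7, -190.0, 52.3]
ee_rot: [-22.9, 89.9, -24.8]
force: [-2.1, -0.2, 7.0]
gripper_width: 49.6
```

Request:
arm_command([
  [1, [0, 0, 0], 0],
  [1, [0, 0, 0], 0],
  [1, [0, 0, 0], 0],
  [1, [0, 0, 0], 0],
  [1, [0, 0, 20], 0],
  [1, [0, 0, 60], 0],
  [1, [0, 0, 79], 0],
  [1, [0, 50, 79], 0],
  [1, [15, 100, 79], 0],
  [1, [30, 150, 79], 0],
  [1, [45, 200, 79], 0],
  [1, [60, 250, 79], 0],
  [1, [75, 300, 79], 0],
  [1, [90, 400, 79], 0],
  [1, [94, 500, 79], 0],
  [1, [94, 576, 79], 0],
  [1, [94, 576, 79], 0],
  [1, [94, 576, 79], 0],
  [1, [94, 576, 79], 0],
  [1, [94, 576, 79], 0],
])

```text
time_s: 14.0
ee_pos: [501.1, 391.1, 129.3]
ee_rot: [73.0, 89.9, 71.3]
force: [-0.7, -0.3, 0.5]
gripper_width: 91.1
```

```bash
python3 -c "
from h import *
look('g_wide','wide_ring_mid')
look('g_top','small_ring_mid',36,cam='top')"
```

```text
wrist wide_ring_mid 0.91 [625.2 407.3   2.1] 0.197
wrist wide_ring_mid 0.7 [524.8 498.2  22.7] 0.679
wrist wide_ring_mid 0.68 [503.4 384.9  -3. ] 0.975
t 14.1 [500.7 386.5 129.3] [-127.3   89.9 -129.1] [ 37.  27.  90.  -0.  63. -52.] [ 0.3 -0.2  0.6]
top small_ring_mid 0.69 [ 406.5 -187.7   13.1] 0.961
t 14.2 [500.9 385.  129.7] [-128.4   89.9 -130.3] [ 37.  27.  90.  -0.  63. -52.] [-0.1 -0.1  0.2]
```

View pics/g_wide.png

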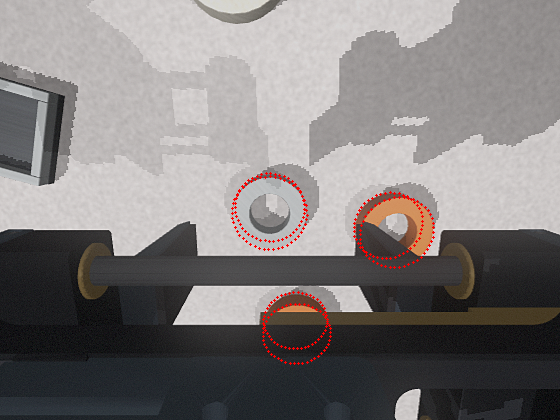

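View pics/g_top.png

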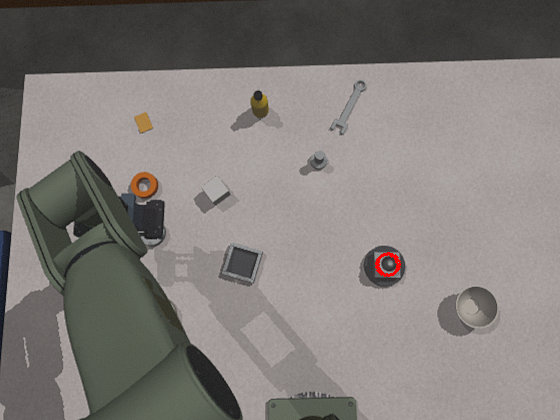

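Request:
arm_command([
  [1, [1.5, -1, -40], 0],
  [1, [1.5, -1, -80], 0],
  [1, [1.5, -1, -105], 0],
  [1, [1.5, -1, -114], 0],
  [1, [1.5, -1, -114], 0],
  [1, [1.5, -1, -114], 0],
  [0.5, [1.5, -1, -114], 0],
  [0.5, [1.5, -1, -114], 0],
  [0.5, [1.5, -1, -114], 0],
  [0.5, [1.5, -1, -114], 0],
  [0.5, [1.5, -1, -114], 0],
  [0.5, [1.5, -1, -114], 0],
], grip_force=40)

```text
time_s: 15.4
ee_pos: [503.0, 385.6, 16.8]
ee_rot: [42.1, 89.9, 40.2]
force: [-0.7, 0.4, 5.4]
gripper_width: 64.7
```

Request:
arm_command([
  [0.5, [0, 0, 20], 0],
  [0.5, [0, 0, 60], 0],
  [0.5, [0, 0, 100], 0],
  [0.5, [0, -30, 115], 0],
  [0.5, [-10, -70, 115], 0],
  [0.5, [-20, -120, 115], 0],
  [0.5, [-35, -170, 115], 0],
  [0.5, [-40, -220, 115], 0],
  [0.5, [-50, -270, 115], 0],
  [0.5, [-60, -320, 115], 0],
  [0.5, [-70, -370, 115], 0],
  [0.5, [-80, -420, 115], 0],
  [0.5, [-90, -470, 115], 0],
  [0.5, [-96, -520, 115], 0],
  [0.5, [-96, -560, 115], 0],
  [0.5, [-96, -575, 115], 0],
  [0.5, [-96, -575, 115], 0],
  [0.5, [-96, -575, 115], 0],
  [0.5, [-96, -575, 115], 0],
  [0.5, [-96, -575, 115], 0],
])

```text
time_s: 17.4
ee_pos: [406.6, -188.5, 130.9]
ee_rot: [136.8, 90.0, 134.9]
force: [-0.8, 0.5, -3.3]
gripper_width: 64.9
```

```bash
python3 -c "
from h import *
f=cams.grab_frame('wrist'); cv2.imwrite('pics/h_w.png',f['img'][:,:,::-1]); s=env.state(); print(s['ee_pos'],s['gripper_width'],s['force'])
"
```

```text
[ 406.71643985 -188.64254484  130.99766925] 65.01343271620966 [-0.06286305  0.35128001 -3.14964879]
```

View pics/h_w.png

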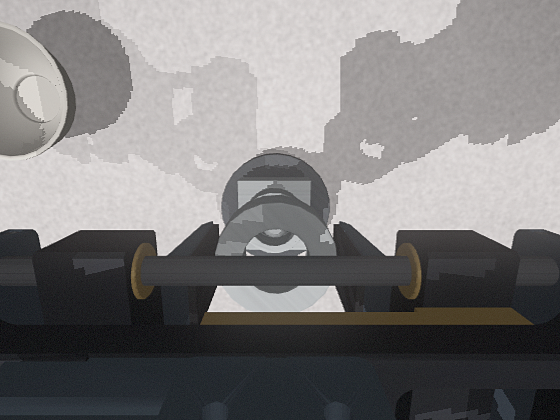

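Request:
arm_command([
  [0.5, [0, 0, -20], 0],
  [0.5, [0, 0, -35], 0],
  [0.5, [0, 0, -46], 0],
  [0.5, [0, 0, -53], 0],
  [0.5, [0, 0, -56], 0],
  [0.5, [0, 0, -57], 0],
  [0.5, [0, 0, -57], 0],
])

```text
time_s: 18.15
ee_pos: [406.6, -189.3, 74.8]
ee_rot: [114.7, 90.0, 112.7]
force: [-2.1, 1.1, 3.0]
gripper_width: 64.8
```

Request:
arm_command([
  [0.5, [0, 0, -0.4], 0],
  [1, [0, 0, -0.4], 0],
  [1, [0, 0, -0.4], 0],
  [1, [0, 0, -0.4], 0],
  [1, [0, 0, -0.4], 0],
  [1, [0, 0, 20], 0],
  [1, [0, 0, 66], 0],
  [1, [20, 50, 66], -0.14],
  [1, [40, 90, 66], -0.28],
  [1, [65, 135, 66], -0.42],
  [1, [90, 180, 66], -0.56],
  [1, [110, 225, 66], -0.7],
  [1, [130, 270, 66], -0.84],
  [1, [150, 315, 66], -0.937],
  [1, [170, 360, 66], -0.937],
  [1, [197, 414, 66], -0.937],
  [1, [197, 414, 66], -0.937],
  [1, [197, 414, 66], -0.937],
  [1, [197, 414, 66], -0.937],
  [1, [197, 414, 66], -0.937],
])

```text
time_s: 20.15
ee_pos: [603.1, 223.2, 139.7]
ee_rot: [-88.7, 89.9, -144.3]
force: [0.1, 0.2, 0.7]
gripper_width: 91.2
```

```bash
python3 -c "
from h import *
look('i_block','block_mid')
look('i_top','wide_ring_mid',58,cam='top')
look('i_sc','wide_ring_mid',58,cam='scene')"
```

```text
wrist block_mid 0.88 [603.9 223.2  35.6] 0.979
t 20.25 [603.3 222.8 140.2] [ -81.5   90.  -137.2] [ 19.  28.  87.  -0.  65. -15.] [ 0.2 -0.4 -0.5]
top wide_ring_mid 0.7 [ 404.8 -188.     8.8] 0.958
top wide_ring_mid 0.67 [513.5 479.6  15.3] 0.907
top wide_ring_mid 0.56 [618.8 401.3   5.1] 0.177
t 20.35 [603.5 223.  140.4] [ 41.2  90.  -14.5] [ 19.  28.  87.  -0.  65. -15.] [ 0.8 -0.3 -0.3]
scene wide_ring_mid 0.82 [658.8 369.6   3.1] 0.912
scene wide_ring_mid 0.61 [ 406.2 -188.6    1.2] 0.966
scene wide_ring_mid 0.57 [565.7 453.7   5.9] 0.945
t 20.45 [603.7 223.4 140.4] [74.2 90.  18.5] [ 19.  28.  87.  -0.  65. -15.] [ 0.4 -0.1 -0. ]
```

View pics/i_block.png

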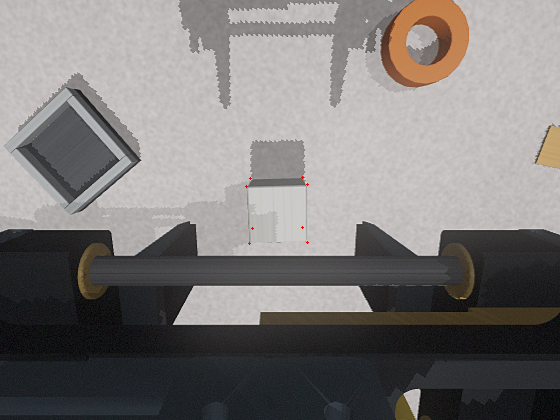

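View pics/i_sc.png

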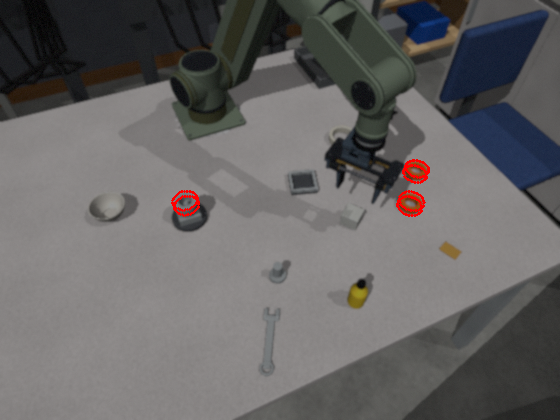

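Request:
arm_command([
  [1, [0, -1, -40], 0],
  [1, [0, -1, -80], 0],
  [1, [0, -1, -103], 0],
  [1, [0, -1, -109], 0],
  [1, [0, -1, -109], 0],
  [1, [0, -1, -109], 0],
  [0.3, [0, -1, -109], 0],
  [0.3, [0, -1, -109], 0],
  [0.3, [0, -1, -109], 0],
  [0.3, [0, -1, -109], 0],
  [0.3, [0, -1, -109], 0],
  [0.3, [0, -1, -109], 0],
], grip_force=35)

```text
time_s: 21.65
ee_pos: [603.9, 223.3, 31.2]
ee_rot: [79.5, 90.0, 23.9]
force: [0.2, -0.2, 1.0]
gripper_width: 49.6
```

Request:
arm_command([
  [0.3, [0, 0, 20], 0],
  [0.3, [0, 0, 60], 0],
  [0.3, [0, 0, 100], 0],
  [0.3, [-20, -20, 100], 0.13],
  [0.3, [-45, -45, 100], 0.26],
  [0.3, [-70, -70, 100], 0.39],
  [0.3, [-97, -89, 100], 0.52],
  [0.3, [-97, -89, 100], 0.65],
  [0.3, [-97, -89, 100], 0.68],
  [0.3, [-97, -89, 100], 0.68],
  [0.3, [-97, -89, 100], 0.68],
  [0.3, [-97, -89, 100], 0.68],
])

```text
time_s: 22.85
ee_pos: [506.6, 134.3, 130.7]
ee_rot: [-156.5, 90.0, -173.2]
force: [0.2, 0.3, -3.6]
gripper_width: 49.9
```

```bash
python3 -c "
from h import *
look('j_box','box_floor')"
```

```text
wrist box_floor 0.89 [423.2 158.8  72.9] 0.975
t 22.95 [506.7 134.4 130.9] [-161.4   90.  -178.1] [ 14.  18. 104.   0.  57. -60.] [-0.1 -0.2 -3. ]
```

View pics/j_box.png

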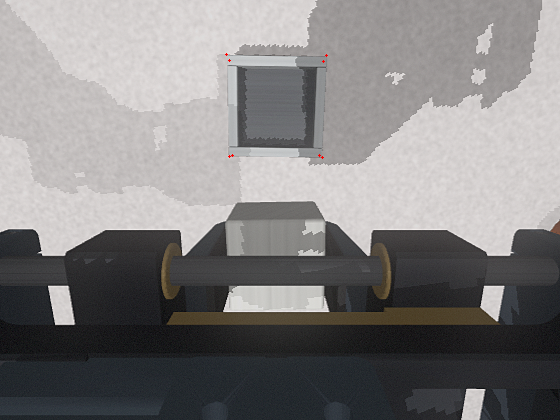

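Request:
arm_command([
  [0.3, [-40, 12, 0], 0],
  [0.3, [-75, 22, 0], 0],
  [0.3, [-83.5, 24.5, 0], 0],
  [0.3, [-83.5, 24.5, 0], 0],
  [0.3, [-83.5, 24.5, 0], 0],
  [0.3, [-83.5, 24.5, -30], 0],
  [0.3, [-83.5, 24.5, -55], 0],
  [0.3, [-83.5, 24.5, -75], 0],
  [0.3, [-83.5, 24.5, -85], 0],
  [0.3, [-83.5, 24.5, -89], 0],
  [0.3, [-83.5, 24.5, -91], 0],
  [0.3, [-83.5, 24.5, -91.7], 0],
  [0.3, [-83.5, 24.5, -91.7], 0],
])

```text
time_s: 24.25
ee_pos: [423.9, 159.0, 40.0]
ee_rot: [38.2, 89.9, 21.5]
force: [-0.3, -0.0, -3.2]
gripper_width: 50.1
```

Request:
arm_command([
  [0.3, [0, 0, -0.6], 0],
  [0.3, [0, 0, -1.2], 0],
  [0.3, [0, 0, -1.2], 0],
])

```text
time_s: 24.55
ee_pos: [423.7, 158.9, 39.1]
ee_rot: [34.2, 89.9, 17.6]
force: [-0.9, -0.8, 4.6]
gripper_width: 50.2
```

Request:
arm_command([
  [1, [0, 0, 0], 0],
  [1, [0, 0, 0], 0],
  [1, [0, 0, 0], 0],
  [1, [0, 0, 0], 0],
  [1, [0, 0, 20], 0],
  [1, [0, 0, 60], 0],
  [1, [0, 0, 102], 0],
  [1, [40, -30, 102], 0],
  [1, [80, -60, 102], 0],
  [1, [120, -90, 102], 0],
  [1, [160, -120, 102], 0],
  [1, [200, -150, 102], 0],
  [1, [240, -180, 102], 0],
  [1, [257, -197, 102], 0],
  [1, [257, -197, 102], 0],
  [1, [257, -197, 102], 0],
  [1, [257, -197, 102], 0],
])

```text
time_s: 26.25
ee_pos: [679.1, -37.2, 140.0]
ee_rot: [174.7, 89.9, 158.1]
force: [-0.0, 0.2, -0.2]
gripper_width: 90.8
```

```bash
python3 -c "
from h import *
look('k_punch','punch_mid')
look('k_top','block_mid',8,cam='top')"
```

```text
wrist punch_mid 0.77 [679.8 -38.6   9.9] 0.978
t 26.35 [679.3 -37.1 140.5] [158.9  90.  142.3] [ -4.  31.  81.   0.  68. -78.] [-0.2  0.2  0. ]
top block_mid 0.64 [427.7 159.6  59.5] 0.72
t 26.45 [679.7 -37.3 140.6] [61.5 90.  44.9] [ -4.  31.  81.   0.  68. -78.] [ 0.3 -0.4 -0.5]
```

View pics/k_punch.png

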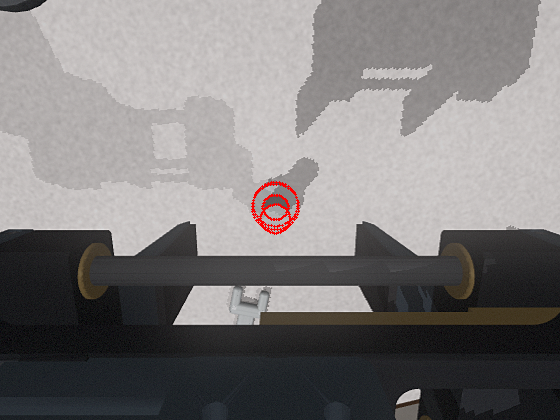

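View pics/k_top.png

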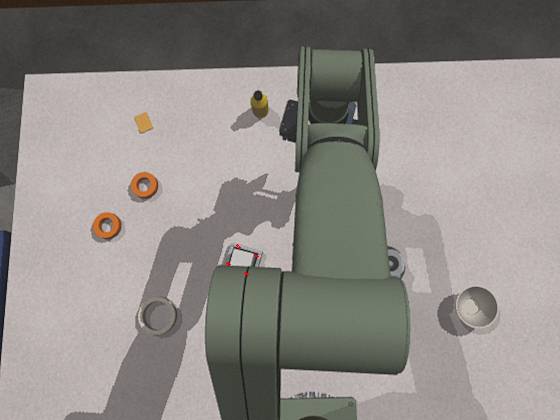

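Request:
arm_command([
  [1, [0, -0.5, -40], 0],
  [1, [0, -0.5, -80], 0],
  [1, [0, -0.5, -98], 0],
  [1, [0, -0.5, -104], 0],
  [1, [0, -0.5, -104], 0],
  [1, [0, -0.5, -104], 0],
  [0.1, [0, -0.5, -104], 0],
  [0.1, [0, -0.5, -104], 0],
  [0.1, [0, -0.5, -104], 0],
  [0.1, [0, -0.5, -104], 0],
  [0.1, [0, -0.5, -104], 0],
  [0.1, [0, -0.5, -104], 0],
  [0.1, [0, -0.5, -104], 0],
  [0.1, [0, -0.5, -104], 0],
], grip_force=30)

```text
time_s: 27.85
ee_pos: [680.2, -38.7, 36.1]
ee_rot: [155.6, 90.0, 138.9]
force: [0.1, 0.4, -0.8]
gripper_width: 30.0
```

Request:
arm_command([
  [0.1, [0, 0, 0], 0],
  [0.1, [0, 0, 0], 0],
  [0.1, [0, 0, 0], 0],
  [0.1, [0, 0, 0], 0],
])

```text
time_s: 28.25
ee_pos: [680.3, -38.6, 36.1]
ee_rot: [85.3, 90.0, 68.7]
force: [0.2, 1.3, 0.3]
gripper_width: 23.1
```

Request:
arm_command([
  [0.1, [0, 0, 20], 0],
  [0.1, [0, 0, 60], 0],
  [0.1, [0, 0, 100], 0],
  [0.1, [-30, 30, 110], 0],
  [0.1, [-60, 60, 110], 0],
  [0.1, [-90, 90, 110], 0],
  [0.1, [-120, 120, 110], 0],
  [0.1, [-150, 150, 110], 0],
  [0.1, [-173, 173, 110], 0],
  [0.1, [-173, 173, 110], 0],
  [0.1, [-173, 173, 110], 0],
  [0.1, [-173, 173, 110], 0],
  [0.1, [-173, 173, 110], 0],
])

```text
time_s: 29.55
ee_pos: [508.1, 133.5, 146.0]
ee_rot: [-28.1, 90.0, -44.9]
force: [-0.5, 0.7, -2.9]
gripper_width: 23.5
```

```bash
python3 -c "
from h import *
look('l_blk','block_mid',8)"
```

```text
wrist block_mid 0.78 [423.8 158.2 -16.2] 0.974
t 29.65 [507.8 133.6 146. ] [-121.7   90.  -138.5] [ 13.  18. 103.  -0.  59. -60.] [ 0.1  0.7 -1. ]
```

View pics/l_blk.png

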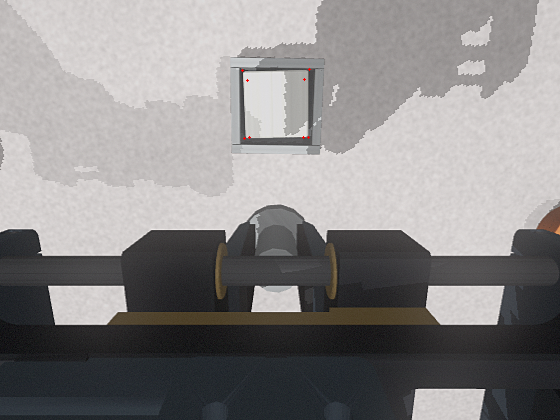

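Request:
arm_command([
  [0.1, [-40, 12, 0], 0],
  [0.1, [-75, 22, 0], 0],
  [0.1, [-83.3, 24, 0], 0],
  [0.1, [-83.3, 24, 0], 0],
  [0.1, [-83.3, 24, 0], 0],
  [0.1, [-83.3, 24, 0], 0],
  [0.1, [-83.3, 24, -25], 0],
  [0.1, [-83.3, 24, -45], 0],
  [0.1, [-83.3, 24, -53], 0],
  [0.1, [-83.3, 24, -56], 0],
  [0.1, [-83.3, 24, -57.5], 0],
  [0.1, [-83.3, 24, -57.5], 0],
  [0.1, [-83.3, 24, -57.5], 0],
])

```text
time_s: 30.95
ee_pos: [424.6, 158.5, 89.4]
ee_rot: [38.8, 89.9, 22.1]
force: [-0.0, 0.7, -2.7]
gripper_width: 23.5
```

Request:
arm_command([
  [0.1, [0, 0, -0.7], 0],
  [0.1, [0, 0, -1.4], 0],
  [0.1, [0, 0, -1.4], 0],
])

```text
time_s: 31.25
ee_pos: [424.3, 158.5, 88.0]
ee_rot: [38.2, 89.9, 21.5]
force: [-2.1, -0.2, 4.1]
gripper_width: 23.3
```

Request:
arm_command([
  [0.7, [0, 0, 0], 0],
  [0.7, [0, 0, 0], 0],
  [0.7, [0, 0, 0], 0],
  [0.7, [0, 0, 0], 0],
  [0.7, [0, 0, 0], 0],
  [0.7, [0, 0, 20], 0],
  [0.7, [0, 0, 60], 0],
  [0.7, [0, 0, 100], 0],
  [0.7, [0, 0, 135], 0],
  [0.7, [-20, 50, 135], 0],
  [0.7, [-40, 100, 135], 0],
  [0.7, [-60, 150, 135], 0],
  [0.7, [-80, 200, 135], 0],
  [0.7, [-110, 250, 135], 0],
  [0.7, [-140, 300, 135], 0],
  [0.7, [-160, 350, 135], 0],
  [0.7, [-160, 350, 135], 0],
  [0.7, [-160, 350, 135], 0],
  [0.7, [-160, 350, 135], 0],
  [0.7, [-160, 350, 135], 0],
])

```text
time_s: 33.25
ee_pos: [264.3, 507.2, 222.1]
ee_rot: [-78.1, 89.9, -94.8]
force: [-0.2, 0.6, 0.4]
gripper_width: 64.1
```

```bash
python3 -c "
from h import *
o=[]
for cam in ['top','scene']:
    for n,z in [('punch_mid',52),('wide_ring_mid',58),('block_mid',8)]: f,_=look('m_%s_%s'%(cam,n[:2]),n,z,cam=cam)
    p1=proj([[423,159,40]],f)[0].astype(int);p2=proj([[406,-188,50]],f)[0].astype(int)
    for p in (p1,p2): o.append(cv2.resize(f['img'][p[1]-35:p[1]+35,p[0]-45:p[0]+45,::-1],(380,296),interpolation=cv2.INTER_CUBIC))
cv2.imwrite('pics/m.png',np.vstack([np.hstack(o[:2]),np.hstack(o[2:])]))
"
```

```text
top punch_mid 0.59 [421.6 159.6   9.9] 0.884
t 33.35 [264.6 507.1 222.4] [-41.7  90.  -58.4] [ 61.  18.  90.  -0.  72. -12.] [-0.   0.1  0.2]
top wide_ring_mid 0.71 [ 405.2 -187.4    8.6] 0.965
top wide_ring_mid 0.68 [611.2 391.    3.6] 0.854
t 33.45 [264.6 507.4 222.5] [64.9 90.  48.1] [ 61.  18.  90.  -0.  72. -12.] [ 0.7 -0.3 -0.1]
t 33.55 [264.5 507.7 222.6] [75.  90.  58.3] [ 61.  18.  90.  -0.  72. -12.] [-0.6 -0.8  0.2]
scene punch_mid 0.5 [423.5 159.7  14.4] 0.965
t 33.65 [264.3 507.9 222.5] [74.2 90.  57.5] [ 61.  18.  90.  -0.  72. -12.] [ 0.3 -0.3  0.6]
scene wide_ring_mid 0.75 [657.3 368.2  17.5] 0.85
scene wide_ring_mid 0.74 [ 404.5 -189.8   11.9] 0.937
t 33.75 [264.1 508.1 222.4] [90.2 90.  73.5] [ 61.  18.  90.   0.  72. -12.] [-0.5  0.2  0.7]
scene block_mid 0.7 [424.5 157.8 -13.9] 0.806
t 33.85 [264.  508.2 222.3] [78.6 90.  61.9] [ 61.  18.  90.   0.  72. -12.] [-0.1  0.4 -0.6]
```

View pics/m.png

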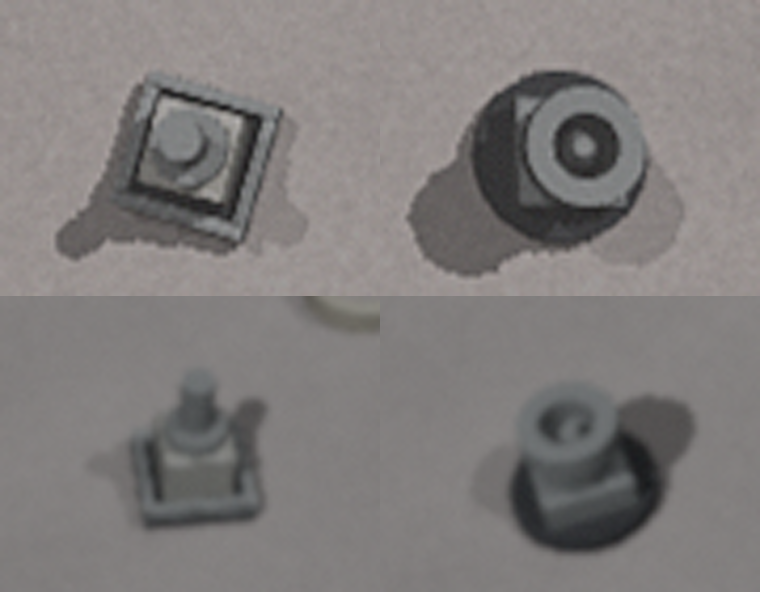

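View pics/m_top_pu.png

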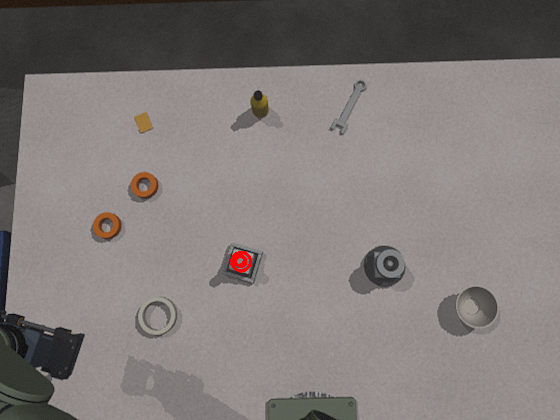

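Both tools are made up and concentric to within a few millimetres. In the top picture the box, block and punch are at (242,263), the spindle stack is at (388,265), and the tape, bottle, spanner and bowl are where they started. I'm handing the job in.

```bash
python3 -c "
from workcell import env
print(env.job_done())"
```

```text
the job is handed in; nothing more can be done
None
```

Both press tools are made up and the job was handed in at about 34 s of the 131 s allowed; the hand-in gives no verdict.

**What I did:**
- **Spindle:** I threaded the square plate, then the small ring, then the grey wide ring, leaving the orange look-alikes alone.
- **Die box:** I turned the block to line up with the box, seated it, and stood the punch on it stem up.
- **Setting down:** I lowered each part until the wrist force showed light contact (about 7 N at most) before opening the fingers. Nothing slipped or dropped.

**Last checks:**
- **Wide ring:** it fits within about 3 mm of the spindle axis in both the top and scene views, at the height expected for the stack.
- **Punch:** it fits within about 3 mm of the block centre, upright at its expected height.
- **Block:** it was within about 1 mm of the box centre in the wrist view.
- **Bystanders:** the tape roll, bottle, spanner and bowl look unmoved in the top picture. I judged this by eye, because the networks don't know those names.

**Checks that failed or disagreed:**
- The last top view missed the block, which was partly hidden by the punch.
- An earlier top fit of the block was poor (overlap 0.72) because the arm hid part of it. It read about 5 mm off, and I relied on the wrist view instead.
- The cameras disagree with each other by about 2 mm, which is within the stated calibration.

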